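# Switch the battery test box to the blue socket and start it

### The job

On the grey test box, push the orange selector arm round from its side, without gripping it, until it points straight at the blue socket. Then press the green start button fully in and let it come back out, leaving the arm pointing at blue. Do not press the red stop button or press start early, and leave the multimeter, the jar and the relay beside the box where they are.

Things in the scene. Friction and masses are not known exactly. Their poses are not given: they have to be found in the camera images.
- pivot (a point): the arm's pivot on the lid of the fixed grey test box with a white lid plate (260 x 320 mm, 50 mm high): this point lies on the vertical pivot axis at lid height. Its x axis is the direction in which the arm points at joint value 0 (away from the robot, between the sockets), z is up. A black post 52 mm across and 20 mm high carries the arm.
- selector (a joint): angle of the orange selector arm about the pivot, rad: 0 along the pivot's x axis, growing counterclockwise seen from above, stops at -1.9 and 1.9. The sockets lie at about -1.4, -0.75, 0.75 and 1.4. It starts near 0. A friction hinge (about 0.22 N m, some 3 N at 70 mm): it stays where it is left and has no clicks or spring.
- pointer_tip (a point): far end of the selector arm, 97 mm from the pivot axis, half-way up the arm; x points outward along the arm, y to its left. The level arm is 20 mm wide over the black rubber strips on its sides (25 to 95 mm from the pivot; push on one of them) and 20 mm high, 23 to 43 mm above the lid; the space below it is free outside the post. Its orange hub is 42 mm across, top 49 mm above the lid.
- socket_blue: blue plug socket, a fixed disc 28 mm across and 7 mm high on the box lid, 120 mm from the pivot; origin at the centre of its underside. The four sockets swap places from run to run.
- socket_red: red plug socket, a fixed disc 28 mm across and 7 mm high on the box lid, 120 mm from the pivot; origin at the centre of its underside. The four sockets swap places from run to run.
- socket_yellow: yellow plug socket, a fixed disc 28 mm across and 7 mm high on the box lid, 120 mm from the pivot; origin at the centre of its underside. The four sockets swap places from run to run.
- socket_green: green plug socket, a fixed disc 28 mm across and 7 mm high on the box lid, 120 mm from the pivot; origin at the centre of its underside. The four sockets swap places from run to run.
- start_top (a point): green start button (30 mm across, in a fixed black housing on the robot's side of the lid); this point is the centre of its top. The two buttons may swap places.
- stop_top (a point): red stop button (30 mm across, in a fixed black housing on the robot's side of the lid); this point is the centre of its top. The two buttons may swap places.
- start (a joint): travel of the green start button, m: 0 out, 0.006 fully in; sprung, fully in takes 4.5 N.
- stop (a joint): travel of the red stop button, m: 0 out, 0.006 fully in.
- meter_mid (a point): centre of a loose yellow multimeter lying on the bench to the left of the box, 150 x 75 x 34 mm (44 mm over its dial).
- jar_mid (a point): centre of a loose jar with a blue cap, 48 mm across and 65 mm high, standing on the bench to the right of the box.
- relay_mid (a point): centre of a loose white relay, 50 x 22 x 60 mm high, standing on the bench to the right of the box.

How it is judged:
By the outcome, as a careful person would: the job done as asked, in the order asked, and still so for the second after the job is handed in, with the robot touching nothing.
It also fails if it takes over 51 s, if anything falls off the work surface, if the arm or the gripper's body presses on something with over 40 N, if the wrist force passes 120 N, or if a joint passes its speed limit or range.

### The arm

A 6-joint arm with a two-finger parallel gripper is mounted at the origin on the work surface. World frame = base frame: x ahead of the robot, y to its left, z up, the work surface at z = 0. Lengths are in m, angles in rad, forces in N, time in s.
With the tool pointing down it reaches from about 0.275 to 0.875 m from the base axis. Payload 12.5 kg.
Tool frame: the origin (TCP) lies at the very end of the fingers, on their centre line; the grasp point (between the pads) lies 19 mm behind it (r.grasp_offset is the distance from the TCP to the grasp point, in m); z points along the fingers, x is the direction in which the jaws open and shut, and the axes are right-handed (so a half turn about z gives the same grasp; the last joint's range is limited). The gripper opens to 85 mm and grips with 20 to 120 N. Pads are 22 mm wide; open, the fingers measure 114 mm over their backs; the gripper's body (76 mm by 85 mm) begins 54 mm behind the grasp point. The pads swing forward as they close: fully open they stand 13 mm farther back than shut.
Start: joints at [1.212, 0.351, 1.652, -0, 1.139, -0.085], TCP at [0.149, 0.53, 0.231] pointing down, gripper open.
Joint ranges: [-2.75, 2.75], [-0.79, 2.1], [0.01, 2.65], [-1.57, 4.71], [0.07, 3.14], [-2.87, 2.87]. Speed limits (rad/s): [2.22, 2.22, 2.79, 3.14, 3.14, 3.14].

### API

Orientations are given as a unit quaternion [x, y, z, w].
In Python, from workcell import readout, imaging, order, r gives the robot as it stands.
- The arm moves only by the tool servo_tool, never from a script. Its argument "steps" is a list of rows, each a list of 5 numbers: the shift along the tool's x, y, z in mm, then the turn about the tool's z in degrees, then the opening, from 0 (shut) to 1 (fully open). A call has 1 to 12 rows; each row is the pose to reach, as a shift and turn from the pose measured when the call began, along the tool's axes at that moment; what a row does not reach only later rows make up. A row lasts 1/12 s, in which the tool goes at most 41.7 mm and 7.16 degrees, less where a joint would pass 70% of its speed; a pose out of reach is approached as far as the arm can. A call with a gripper value outside its range is refused whole. The fingers move at their own pace and stop on an object; the grip force is fixed at half the most. Time passes only in rows, so rows that repeat a pose let the fingers close. It gives the time, the measured TCP pose, the force and the opening at its end, in the units of the state.
- readout.read_state(): the state, without advancing time (a new reading comes with each control period).
- imaging.camera(name): name is "scene" or "top" or "wrist"; returns a dict with "color" (420x560x3 uint8, red, green, blue), "range_z" (420x560 float32, m along the optical axis (not along the pixel's ray), 0 where there is no reading), "mtx" (3x3 intrinsics, pixels), "view" (4x4, takes a point from world to camera coordinates); the wrist camera has in their place "hand_eye" (4x4, takes a point from camera to tool coordinates, whose origin is the TCP and whose axes are the tool frame's). Camera axes: x right, y down, z forward; pixel columns grow to the right and rows downward; lengths in m; the calibration is good to about 2 mm. A picture is of the moment at which its call begins: read the wrist's pose just before it.
- order.close_job(): hands the job in, once; it reports no verdict.
The state is a dict: "time": time; "joint_pos": joint angles; "qd": joint speeds; "effort": joint torques, N m; "position": TCP position; "tool_rot": TCP orientation; "ft_force": force on the tool from outside, world axes, zero at the start; "moment": the same for the moment, N m; "width": finger opening in m.
Only numpy, scipy, OpenCV 4.12 (cv2) and the standard library are available. Lean on these libraries where they do the work, as an engineer would, in place of code of your own. Each camera call takes 0.05 s, during which the arm holds its last target. There are 200 camera calls.

## Working session

There is one attempt and no reset: what is moved stays moved. The work goes in short steps, Python scripts to look and compute and a tool call to move; the robot and the scene stay as the last step left them, time stands still between calls to the robot, and variables do not carry over. Pictures are saved under pics/ and viewed, about 8 in all and at most 12, crops included, and the job is handed in when it is done.

Besides the shell and the picture viewer there is one more tool, called after "Emit:" as name(argument=value, ...), one argument or row to a line, values as JSON. servo_tool: Moves the arm, as the interface text tells. Its arguments: {"type":"object","properties":{"steps":{"type":"array","items":{"type":"array","items":{"type":"number"}}}},"required":["steps"]}

```bash
mkdir -p pics; cat > h.py <<'E'
import numpy as np, cv2
from workcell import readout, imaging, order, r
def cam(n,save=None):
    c=imaging.camera(n)
    if save: cv2.imwrite('pics/'+save,c['color'][:,:,::-1])
    return c
def toworld(c):
    h,w=c['range_z'].shape; v,u=np.mgrid[:h,:w]; z=c['range_z'].astype(float)
    K=c['mtx']; p=np.stack([(u-K[0,2])/K[0,0]*z,(v-K[1,2])/K[1,1]*z,z,np.ones_like(z)],-1)
    return (p@np.linalg.inv(c['view']).T)[...,:3]
def ray(c,u,v,h):
    K=c['mtx'];M=np.linalg.inv(c['view']); d=M[:3,:3]@np.array([(u-K[0,2])/K[0,0],(v-K[1,2])/K[1,1],1]); o=M[:3,3]
    return o+d*(h-o[2])/d[2]
E
python3 - <<'E'
from h import *
s=readout.read_state(); print({k:np.round(v,3) for k,v in s.items()})
a=cam('top','top0.png'); b=cam('scene','scene0.png')
np.savez('v0.npz',**{n+k:c[k] for n,c in(('t',a),('s',b)) for k in c})
print(np.round(np.linalg.inv(a['view']),3),np.round(np.linalg.inv(b['view']),3))
E
```

```text
{'time': np.float64(0.0), 'joint_pos': array([ 1.212,  0.351,  1.652, -0.   ,  1.139, -0.085]), 'qd': array([-0.   , -0.001, -0.002,  0.001,  0.001,  0.001]), 'effort': array([-1.0000e-03, -5.0609e+01, -2.9142e+01, -0.0000e+00,  5.0000e-03,
       -0.0000e+00]), 'position': array([0.149, 0.529, 0.231]), 'tool_rot': array([ 0.797,  0.604, -0.   ,  0.   ]), 'ft_force': array([ 1.038, -0.473, -0.256]), 'moment': array([-0.047, -0.052,  0.019]), 'width': np.float64(0.085)}
[[ 0.    -0.999  0.036  0.519]
 [-1.     0.     0.012  0.031]
 [-0.012 -0.036 -0.999  1.191]
 [ 0.     0.     0.     1.   ]] [[-0.192  0.778 -0.598  1.065]
 [ 0.981  0.162 -0.105  0.135]
 [ 0.015 -0.607 -0.795  0.735]
 [ 0.     0.     0.     1.   ]]
```

View pics/top0.png

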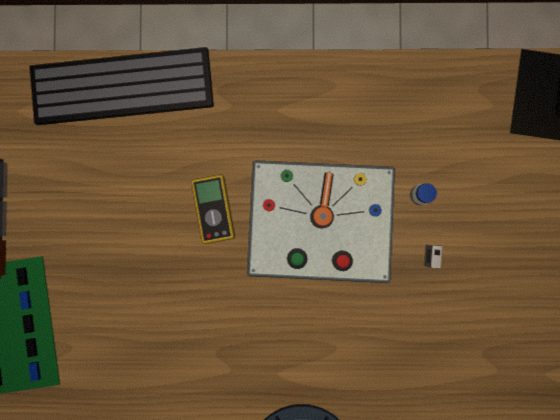

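View pics/scene0.png

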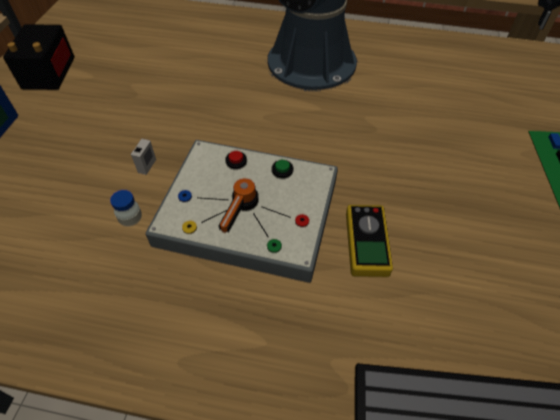

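The top view shows the arm near (328,172)–(322,216), blue at (375,210), green start at (297,258) and red stop at (343,261). Blue is the rightmost socket, so the arm has to be pushed clockwise. The jar (425,193) and relay (436,257) are off to the right of the box.

```bash
cat >> h.py <<'E'
def blobs(c,n,lo,hi,box,minA=25):
    hsv=cv2.cvtColor(c['color'],cv2.COLOR_RGB2HSV)
    m=cv2.inRange(hsv,np.array(lo),np.array(hi)); k=np.zeros_like(m); k[box[1]:box[3],box[0]:box[2]]=255; m&=k
    _,lab,st,ce=cv2.connectedComponentsWithStats(m)
    return [(ce[i],st[i,4],lab==i) for i in np.argsort(-st[:,4]) if i and st[i,4]>=minA]
E
python3 - <<'E'
from h import *
d=np.load('v0.npz')
T,S=[{k[1:]:d[k] for k in d if k[0]==n} for n in 'ts']
cols={'blue':((105,120,50),(125,255,255)),'green':((50,80,30),(85,255,255)),'redd':((170,120,50),(180,255,255)),'red0':((0,170,50),(5,255,255)),'yel':((20,130,80),(32,255,255)),'orange':((5,130,80),(16,255,255))}
def tri(pa,pb):
    P=[c['mtx']@c['view'][:3] for c in(T,S)]
    X=cv2.triangulatePoints(P[0],P[1],np.array(pa,float).reshape(2,1),np.array(pb,float).reshape(2,1))[:,0]
    return X[:3]/X[3]
for n,c,box in(('T',T,(245,155,400,285)),('S',S,(145,140,340,275))):
    W=toworld(c)
    for k,(lo,hi) in cols.items():
        for ce,A,m in blobs(c,n,lo,hi,box,12):
            z=np.median(W[m],0); print(n,k,np.round(ce,1),A,'depth pt',np.round(z,4),'ray',np.round(ray(c,*ce,z[2]),4))
W=toworld(T); print('lid z',np.median(W[230:245,270:300,2]),np.median(W[225:240,350:380,2]))
for n,p,q in(('blue',(375,210.5),(184.7,196)),('green',(297,258.5),(282.5,168)),('hub',(322,216),(245,187))): print(n,np.round(tri(p,q),4))
for n,(u,v) in(('jar',(427,192)),('relay',(436,252))): print(n,np.round(W[v,u],3))
E
```

```text
T blue [375. 210.] 87 depth pt [ 0.5682 -0.1618  0.0559] ray [ 0.5683 -0.1618  0.0559]
T green [296.9 258.4] 149 depth pt [0.4626 0.0113 0.0708] ray [0.4618 0.0116 0.0708]
T green [286.2 175.4] 94 depth pt [0.6451 0.0353 0.0571] ray [0.6451 0.0349 0.0571]
T red0 [342.5 260.8] 138 depth pt [ 0.4564 -0.088   0.0711] ray [ 0.4568 -0.088   0.0711]
T red0 [268.6 204.8] 78 depth pt [0.5793 0.0732 0.0566] ray [0.5798 0.0741 0.0566]
T yel [359.7 178.9] 101 depth pt [ 0.6371 -0.1286  0.0561] ray [ 0.6374 -0.1284  0.0561]
T orange [376.7 194.8] 1141 depth pt [ 0.6761 -0.21   -0.0007] ray [ 0.606  -0.1756 -0.0007]
T orange [294.4 281.3] 482 depth pt [ 0.4038  0.0263 -0.0005] ray [ 0.4051  0.0161 -0.0005]
T orange [264.3 169.2] 463 depth pt [ 6.876e-01  1.163e-01 -4.000e-04] ray [ 6.662e-01  8.630e-02 -4.000e-04]
T orange [323.9 205.9] 430 depth pt [ 0.5644 -0.0481  0.0946] ray [ 0.5753 -0.0461  0.0946]
T orange [246.7 222.9] 63 depth pt [ 0.5403  0.1266 -0.0006] ray [ 0.5406  0.1271 -0.0006]
T orange [246.2 242.1] 33 depth pt [ 0.4961  0.1285 -0.0005] ray [ 0.4959  0.1282 -0.0005]
T orange [245
[... 378 characters left out ...]
5.6] 152 depth pt [0.4641 0.0138 0.0705] ray [0.4637 0.0138 0.0705]
S green [273.8 245.2] 140 depth pt [0.6456 0.0357 0.0559] ray [0.6446 0.0358 0.0559]
S red0 [235.3 156.5] 134 depth pt [ 0.4588 -0.0855  0.0705] ray [ 0.4587 -0.0854  0.0705]
S red0 [301.9 220.1] 109 depth pt [0.5795 0.076  0.0564] ray [0.5795 0.0758 0.0564]
S yel [189.  226.6] 131 depth pt [ 0.6369 -0.1267  0.0558] ray [ 0.6364 -0.127   0.0558]
S orange [238.2 197.4] 445 depth pt [ 0.5687 -0.0467  0.0946] ray [ 0.58   -0.0449  0.0946]
lid z 0.04992746379192936 0.049761450481430436
blue [ 0.5669 -0.1614  0.0531]
green [0.4608 0.0124 0.0598]
hub [ 0.5534 -0.0407  0.0944]
jar [ 0.607 -0.275  0.064]
relay [ 0.476 -0.293  0.064]
```

Emit:
servo_tool(
  steps=[
    [-388,613,0,-15.7,0],
    [-388,613,0,-15.7,0],
    [-388,613,0,-15.7,0],
    [-388,613,0,-15.7,0],
    [-388,613,0,-15.7,0],
    [-388,613,0,-15.7,0],
    [-388,613,0,-15.7,0],
    [-388,613,0,-15.7,0],
    [-388,613,0,-15.7,0],
    [-388,613,0,-15.7,0],
    [-388,613,0,-15.7,0],
    [-388,613,0,-15.7,0],
  ],
)

```text
time: 1.1
position: [0.4801, 0.1602, 0.2311]
tool_rot: [0.707, 0.707, -0.001, 0.0]
ft_force: [0.2, 1.5, -0.2]
width: 0.0001
```

Emit:
servo_tool(
  steps=[
    [-170,154,0,0,0],
    [-170,154,0,0,0],
    [-170,154,0,0,0],
    [-170,154,0,0,0],
    [-170,154,0,0,0],
    [-170,154,0,0,0],
    [-170,154,0,0,0],
    [-170,154,0,0,0],
    [-170,154,0,0,0],
  ],
)

```text
time: 1.85
position: [0.6335, -0.0093, 0.2307]
tool_rot: [0.707, 0.707, -0.001, -0.0]
ft_force: [0.1, 0.2, -0.1]
width: 0.0001
```

```bash
python3 - <<'E'
from h import *
s=readout.read_state(); print(s['position'],s['tool_rot'])
c=cam('wrist','w1.png'); print(np.round(c['hand_eye'],3)); 
E
```

```text
[ 0.63350398 -0.00933572  0.23074296] [ 7.07044031e-01  7.07168925e-01 -8.49539365e-04 -3.58149186e-04]
[[ 1.    -0.001  0.     0.   ]
 [ 0.001  0.953  0.304 -0.078]
 [-0.    -0.304  0.953 -0.144]
 [ 0.     0.     0.     1.   ]]
```

View pics/w1.png

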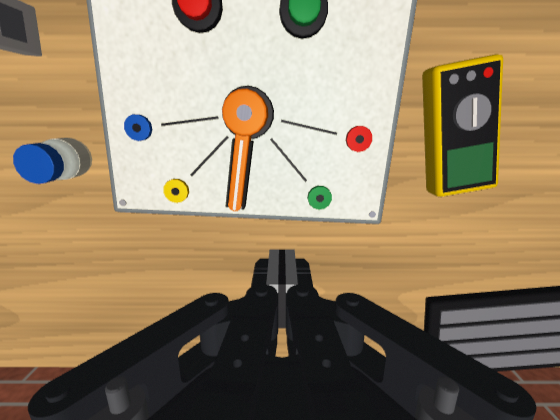

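The wrist view shows blue at (138,127), the hub at (246,112), the arm tip at (236,208) and the shut fingertips at (282,252), to the arm's left with a clear gap. I'll measure from this view and then descend.

```bash
cat >> h.py <<'E'
from scipy.spatial.transform import Rotation as R
def wrist(save=None):
    s=readout.read_state(); c=cam('wrist',save)
    T=np.eye(4); T[:3,:3]=R.from_quat(s['tool_rot']).as_matrix(); T[:3,3]=s['position']
    c['view']=np.linalg.inv(T@c['hand_eye']); return s,c
def measure(c,box=(85,0,420,222)):
    "sockets on z=.057, hub on .099, arm outline on .093"
    hsv=cv2.cvtColor(c['color'],cv2.COLOR_RGB2HSV); o={}
    for n,lo,hi,z,want in(('blue',(105,120,50),(125,255,255),.057,0),('yel',(20,150,80),(32,255,255),.057,0),('green',(50,80,30),(85,255,255),.057,0),('red',(0,170,50),(5,255,255),.057,0)):
        for ce,A,m in blobs(c,n,lo,hi,box,100):
            mm=cv2.findContours(m.astype(np.uint8),cv2.RETR_EXTERNAL,cv2.CHAIN_APPROX_NONE)[0][0]
            (u,v),rad=cv2.minEnclosingCircle(mm); print(n,A,np.round(ray(c,u,v,z)[:2],4),round(rad,1),np.round((u,v)))
    for ce,A,m in blobs(c,'arm',(7,150,80),(18,255,255),box,1500)[:1]:
        v,u=np.nonzero(m); P=np.array([ray(c,a,b,.093)[:2] for a,b in zip(u,v)])
        return P
PIV=np.array([.5534,-.0418])
def armang(P,piv=PIV):
    d=P-piv; rr=np.hypot(*d.T); k=(rr>.04)&(rr<.09); d=d[k]
    ang=[np.median(np.arctan2(d[:,1],d[:,0])[(rr[k]>a)&(rr[k]<a+.01)]) for a in(.04,.05,.06,.07,.08)]
    vx,vy,x0,y0=cv2.fitLine(d.astype(np.float32),cv2.DIST_L2,0,.01,.01).ravel(); 
    if vx*x0+vy*y0<0: vx,vy=-vx,-vy
    print('arm angles by radius',np.round(ang,3),'line',round(np.arctan2(vy,vx),4),'offset mm',round(1000*(vx*y0-vy*x0),2))
E
python3 - <<'E'
from h import *
s,c=wrist(); P=measure(c); armang(P)
E
```

```text
blue 515 [ 0.5653 -0.1609] 14.4 [138. 126.]
yel 418 [ 0.6341 -0.1284] 12.6 [176. 190.]
green 733 [0.4578 0.0123] 17.8 [304.   8.]
green 393 [0.6427 0.0339] 11.7 [319. 197.]
red 535 [ 0.4544 -0.0917] 17.0 [194.   4.]
red 449 [0.578  0.0736] 13.1 [358. 139.]
arm angles by radius [-0.152 -0.151 -0.15  -0.152 -0.152] line -0.1526 offset mm -1.57
```

Emit:
servo_tool(
  steps=[
    [0,0,40,0,0],
    [0,0,80,0,0],
    [0,0,120,0,0],
    [0,0,159,0,0],
    [0,0,159,0,0],
    [0,0,159,0,0],
  ],
)

```text
time: 2.45
position: [0.6324, -0.0082, 0.0718]
tool_rot: [0.706, 0.708, -0.002, -0.001]
ft_force: [0.8, 1.1, 2.1]
width: -0.0001
```

```bash
cat > plan.py <<'E'
import sys; from h import *
a0,a1,n,rr,d=map(float,sys.argv[1:])
p=readout.read_state()['position']
for a in np.linspace(a0,a1,int(n)):
    c=PIV+rr*np.array([np.cos(a),np.sin(a)])+d*np.array([-np.sin(a),np.cos(a)])
    print(round(a,2),'tool x,y mm',np.round(1e3*(c-p[:2]))[::-1])
E
python3 plan.py -0.1 -1.2 12 .072 .024
```

```text
-0.1 tool x,y mm [-17.  -5.]
-0.2 tool x,y mm [-24.  -4.]
-0.3 tool x,y mm [-32.  -3.]
-0.4 tool x,y mm [-40.  -3.]
-0.5 tool x,y mm [-47.  -4.]
-0.6 tool x,y mm [-54.  -6.]
-0.7 tool x,y mm [-62.  -8.]
-0.8 tool x,y mm [-69. -12.]
-0.9 tool x,y mm [-75. -15.]
-1.0 tool x,y mm [-81. -20.]
-1.1 tool x,y mm [-87. -25.]
-1.2 tool x,y mm [-92. -31.]
```

Emit:
servo_tool(
  steps=[
    [-17,-5,0,0,0],
    [-24,-4,0,0,0],
    [-32,-3,0,0,0],
    [-40,-3,0,0,0],
    [-47,-4,0,0,0],
    [-54,-6,0,0,0],
    [-62,-8,0,0,0],
    [-69,-12,0,0,0],
    [-75,-15,0,0,0],
    [-81,-20,0,0,0],
    [-87,-25,0,0,0],
    [-92,-31,0,0,0],
  ],
)

```text
time: 3.45
position: [0.6012, -0.1009, 0.072]
tool_rot: [0.706, 0.708, -0.002, -0.001]
ft_force: [3.3, 3.4, -1.2]
width: -0.0
```

```bash
python3 - <<'E'
from h import *
s=readout.read_state(); print(s['position'],s['ft_force'])
s,c=wrist('w2.png'); cam('scene','s2.png'); P=measure(c,(0,0,560,260)); armang(P,np.array([.5512,-.0425]))
E
python3 plan.py -1.2 -1.44 7 .072 .021
```

```text
[ 0.60116442 -0.10088734  0.07196272] [ 3.26030662  3.35914522 -1.19543463]
blue 1684 [ 0.5652 -0.1619] 25.5 [174. 195.]
blue 1153 [ 0.5934 -0.2573] 26.9 [ 19. 240.]
green 102 [0.4706 0.0159] 16.0 [530.   0.]
red 211 [0.5781 0.0604] 15.5 [558. 216.]
arm angles by radius [-1.216 -1.206 -1.2   -1.197 -1.212] line -1.2208 offset mm 2.29
-1.2 tool x,y mm [-0. -2.]
-1.24 tool x,y mm [-2. -4.]
-1.28 tool x,y mm [-4. -7.]
-1.32 tool x,y mm [-5. -9.]
-1.36 tool x,y mm [ -7. -12.]
-1.4 tool x,y mm [ -8. -14.]
-1.44 tool x,y mm [ -9. -17.]
```

View pics/w2.png

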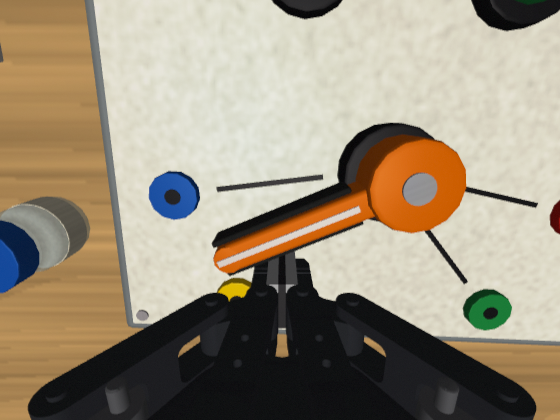

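The fingers sit against the arm's side, with the arm at about -1.2 and blue at (174,195). I'll push most of the rest and look again.

Emit:
servo_tool(
  steps=[
    [-1,-3,0,0,0],
    [-2,-4,0,0,0],
    [-4,-7,0,0,0],
    [-5,-9,0,0,0],
    [-6,-10.5,0,0,0],
    [-7,-12,0,0,0],
    [-8,-14,0,0,0],
    [-8,-14,0,0,0],
  ],
)

```text
time: 4.22
position: [0.5863, -0.1094, 0.0721]
tool_rot: [0.707, 0.708, -0.002, -0.001]
ft_force: [1.5, 1.0, 0.5]
width: -0.0001
```

```bash
python3 - <<'E'
from h import *
s,c=wrist('w3.png'); P=measure(c,(0,0,560,260)); armang(P,np.array([.5512,-.0425]))
E
```

```text
blue 1555 [ 0.5654 -0.162 ] 24.2 [191. 219.]
blue 670 [ 0.5868 -0.2649] 25.3 [ 24. 252.]
green 1726 [0.4631 0.0131] 28.0 [538.  18.]
red 1352 [ 0.456  -0.0874] 32.0 [328.   0.]
arm angles by radius [-1.438 -1.429 -1.423 -1.419 -1.421] line -1.4052 offset mm 0.18
```

View pics/w3.png

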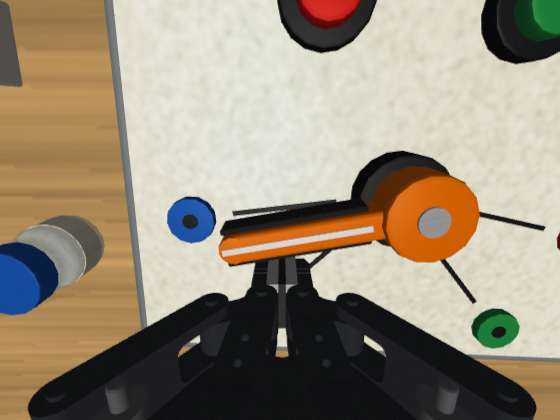

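Emit:
servo_tool(
  steps=[
    [0,10,0,0,0],
    [0,20,0,0,0],
    [0,20,-40,0,0],
    [0,20,-80,0,0],
    [0,20,-120,0,0],
    [0,20,-120,0,0],
    [0,20,-120,0,0],
  ],
)

```text
time: 4.85
position: [0.6077, -0.1097, 0.1942]
tool_rot: [0.707, 0.708, -0.001, 0.0]
ft_force: [0.2, 0.3, -0.6]
width: 0.0004
```

```bash
cat >> h.py <<'E'
def stripe(c,box):
    "white stripe: bright unsaturated pixels enclosed by the orange arm, on z=.093; grey cap of the hub on .099"
    hsv=cv2.cvtColor(c['color'],cv2.COLOR_RGB2HSV)
    o=max(blobs(c,'',(7,150,60),(18,255,255),box,200),key=lambda b:b[1])[2].astype(np.uint8)
    cn=cv2.findContours(o,cv2.RETR_EXTERNAL,cv2.CHAIN_APPROX_NONE)[0]
    f=cv2.drawContours(np.zeros_like(o),cn,-1,1,-1)&(1-o)
    f&=(hsv[...,1]<120).astype(np.uint8)
    _,lab,st,ce=cv2.connectedComponentsWithStats(f); i=np.argsort(-st[1:,4])[:2]+1
    res={}
    for k in i:
        v,u=np.nonzero(lab==k); e=np.cov(np.stack([u,v])); w=np.linalg.eigvalsh(e)
        z,n=(.099,'cap') if w[1]/w[0]<4 else (.093,'stripe')
        P=np.array([ray(c,a,b,z)[:2] for a,b in zip(u,v)]); res[n]=P
        print(n,len(P),np.round(P.mean(0),4))
        if n=='stripe':
            vx,vy,x0,y0=cv2.fitLine(P.astype(np.float32),cv2.DIST_L2,0,.01,.01).ravel()
            print(' stripe dir angle',round(np.arctan(vy/vx),4),'pt',x0,y0)
    return res
E
python3 - <<'E'
from h import *
s,c=wrist('w4.png'); P=measure(c,(0,0,560,260)); armang(P,np.array([.5512,-.0425])); stripe(c,(0,0,560,300))
c=cam('top'); 
for n in ((105,120,50),(125,255,255)),: print('top blue',[np.round(ray(c,*b[0],.057)[:2],4) for b in blobs(c,'',*n,(245,155,400,285))])
for b in blobs(c,'',(5,170,120),(14,255,255),(245,155,400,285)): print('top orange',b[1],np.round(b[0],1))
E
```

```text
blue 1697 [ 0.6034 -0.2761] 25.2 [116. 194.]
blue 563 [ 0.5657 -0.1622] 14.4 [227. 156.]
yel 4120 [0.566  0.1472] 71.3 [548. 156.]
yel 475 [ 0.6348 -0.1292] 13.0 [263. 223.]
green 1415 [0.4562 0.0166] 24.1 [430.  26.]
green 507 [0.6423 0.0332] 13.7 [419. 230.]
green 213 [0.6085 0.1666] 20.2 [556. 199.]
red 1247 [ 0.4514 -0.0871] 21.7 [308.  19.]
red 602 [0.5782 0.0732] 15.7 [469. 169.]
arm angles by radius [-1.433 -1.426 -1.421 -1.417 -1.415] line -1.3914 offset mm -0.04
stripe 346 [ 0.5625 -0.1021]
 stripe dir angle -1.3928 pt 0.5625029 -0.10205973
cap 247 [ 0.5517 -0.0433]
top blue [array([ 0.5714, -0.1624])]
top orange 205 [321.4 215.6]
```

View pics/w4.png

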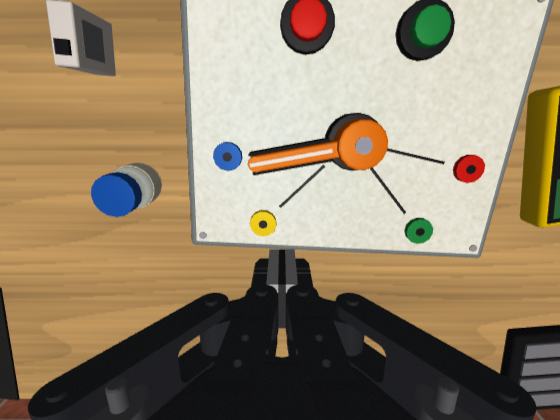

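Both lines (the stripe and the hub-to-stripe) put the arm at -1.39, against blue at -1.452, so about 0.06 rad (4.4 mm) remains. I'll go back in and push that much further.

Emit:
servo_tool(
  steps=[
    [-1,0,40,0,0],
    [-2,0,80,0,0],
    [-2,0,122,0,0],
    [-2,0,122,0,0],
    [-2,-10,122,0,0],
    [-2,-18,122,0,0],
    [-2,-21,122,0,0],
    [-2,-23,122,0,0],
    [-2,-24,122,0,0],
    [-2,-25,122,0,0],
    [-2,-25.5,122,0,0],
    [-2,-25.5,122,0,0],
  ],
)

```text
time: 5.95
position: [0.5804, -0.1116, 0.0698]
tool_rot: [0.707, 0.708, -0.002, -0.002]
ft_force: [3.4, -0.6, 1.8]
width: 0.0002
```

Emit:
servo_tool(
  steps=[
    [0,0,0,0,0],
  ],
)

```text
time: 6.03
position: [0.5805, -0.1116, 0.0699]
tool_rot: [0.707, 0.708, -0.002, -0.002]
ft_force: [1.4, -0.3, -1.3]
width: 0.0003
```

Emit:
servo_tool(
  steps=[
    [0,10,0,0,0],
    [0,22,0,0,0],
    [0,24,-40,0,0],
    [0,24,-80,0,0],
    [0,24,-120,0,0],
    [0,24,-120,0,0],
    [0,24,-120,0,0],
  ],
)

```text
time: 6.62
position: [0.6056, -0.1114, 0.1917]
tool_rot: [0.707, 0.708, -0.002, -0.0]
ft_force: [-0.2, -0.0, -0.9]
width: 0.0001
```

```bash
cat > chk.py <<'E'
from h import *
import sys
s,c=wrist(sys.argv[1]); measure(c,(150,0,500,260)); q=stripe(c,(0,0,560,300))
d=q['stripe'].mean(0)-q['cap'].mean(0); print('cap->stripe',np.arctan2(d[1],d[0]))
E
python3 chk.py w5.png
```

```text
blue 571 [ 0.566  -0.1625] 14.4 [228. 159.]
yel 482 [ 0.6344 -0.1292] 13.2 [264. 226.]
green 1430 [0.4563 0.0164] 24.3 [433.  28.]
green 512 [0.642  0.0331] 13.8 [421. 233.]
red 1289 [ 0.4511 -0.0868] 22.0 [311.  21.]
red 601 [0.5778 0.0729] 15.9 [471. 171.]
stripe 368 [ 0.5578 -0.103 ]
 stripe dir angle -1.4736 pt 0.5577629 -0.10295113
cap 246 [ 0.5517 -0.0433]
cap->stripe -1.4695925843438484
```

The arm is now at -1.471 against -1.451 for blue, so it overshot by about 1.2°. There is plenty of time, so I'll nudge it back from the other side.

Emit:
servo_tool(
  steps=[
    [-2,-40,0,0,0],
    [-4,-80,0,0,0],
    [-4,-80,0,0,0],
    [-4,-80,40,0,0],
    [-4,-80,80,0,0],
    [-4,-80,119,0,0],
    [-4,-80,119,0,0],
    [-4,-80,119,0,0],
  ],
)

```text
time: 7.33
position: [0.5223, -0.1149, 0.0694]
tool_rot: [0.707, 0.708, -0.004, -0.005]
ft_force: [0.6, 0.2, 0.2]
width: 0.0002
```

Emit:
servo_tool(
  steps=[
    [0,8,0,0,0],
    [0,13,-1,0,0],
    [0,15,-1,0,0],
    [0,15,-1,0,0],
    [0,15,-1,0,0],
  ],
)

```text
time: 7.75
position: [0.5379, -0.115, 0.0712]
tool_rot: [0.707, 0.708, -0.004, -0.004]
ft_force: [-0.8, 0.2, -0.1]
width: -0.0002
```

Emit:
servo_tool(
  steps=[
    [0,1,0,0,0],
    [0,2,0,0,0],
    [0,3,0,0,0],
    [0,3,0,0,0],
    [0,3,0,0,0],
  ],
)

```text
time: 8.17
position: [0.5409, -0.115, 0.0712]
tool_rot: [0.707, 0.708, -0.004, -0.004]
ft_force: [-3.1, 0.1, 2.4]
width: -0.0002
```

```bash
python3 chk.py w6.png; python3 -c "
from h import *
print(readout.read_state()['ft_force'])"
```

```text
red 3300 [ 0.4529 -0.0865] 33.9 [336.  97.]
[-2.94998562 -0.2917543   3.09506953]Traceback (most recent call last):
  File "chk.py", line 4, in <module>
    d=q['stripe'].mean(0)-q['cap'].mean(0); print('cap->stripe',np.arctan2(d[1],d[0]))
      ~^^^^^^^^^^
KeyError: 'stripe'
```

Contact is at about 3 N, which matches the hinge friction. I'll retreat and check from the same viewpoint as before.

Emit:
servo_tool(
  steps=[
    [0,-8,0,0,0],
    [0,-16,0,0,0],
    [0,-16,-40,0,0],
    [0,-16,-80,0,0],
    [0,-16,-120,0,0],
    [0,20,-122,0,0],
    [0,64,-122,0,0],
    [0,64,-122,0,0],
    [0,64,-122,0,0],
  ],
)

```text
time: 8.97
position: [0.6066, -0.1147, 0.1917]
tool_rot: [0.706, 0.708, -0.004, -0.004]
ft_force: [-0.3, -0.3, -0.8]
width: -0.0002
```

```bash
python3 chk.py w7.png
```

```text
blue 568 [ 0.5657 -0.1621] 14.4 [232. 159.]
yel 480 [ 0.6347 -0.1292] 13.1 [267. 226.]
green 1419 [0.4562 0.017 ] 24.1 [436.  29.]
green 517 [0.6417 0.0331] 13.8 [424. 232.]
red 1280 [ 0.4508 -0.0876] 22.0 [314.  22.]
red 602 [0.5767 0.0723] 15.7 [474. 170.]
stripe 357 [ 0.5603 -0.1029]
 stripe dir angle -1.4306 pt 0.560317 -0.10288523
cap 247 [ 0.5516 -0.0434]
cap->stripe -1.4258110263682218
```

Now -1.428 against -1.449 ± 0.003. The same push ended at -1.4715 with TCP x = 0.5804, so I'll stop at x = 0.582.

Emit:
servo_tool(
  steps=[
    [3,0,40,0,0],
    [3,0,80,0,0],
    [3,0,121,0,0],
    [3,0,121,0,0],
    [3,-10,121,0,0],
    [3,-18,121,0,0],
    [3,-20,121,0,0],
    [3,-20,121,0,0],
    [3,-20,121,0,0],
  ],
)

```text
time: 9.77
position: [0.5844, -0.1119, 0.0724]
tool_rot: [0.707, 0.708, -0.004, -0.004]
ft_force: [0.1, -0.8, -0.2]
width: -0.0003
```

Emit:
servo_tool(
  steps=[
    [0,-1,0,0,0],
    [0,-2,0,0,0],
    [0,-2.4,0,0,0],
    [0,-2.4,0,0,0],
    [0,-2.4,0,0,0],
  ],
)

```text
time: 10.18
position: [0.5825, -0.112, 0.0727]
tool_rot: [0.707, 0.708, -0.003, -0.003]
ft_force: [2.4, -1.2, 2.2]
width: 0.0
```

Emit:
servo_tool(
  steps=[
    [0,10,0,0,0],
    [0,22,0,0,0],
    [0,24,-40,0,0],
    [0,24,-80,0,0],
    [0,24,-120,0,0],
    [0,24,-120,0,0],
    [0,24,-120,0,0],
  ],
)

```text
time: 10.77
position: [0.6081, -0.1121, 0.1943]
tool_rot: [0.707, 0.708, -0.003, -0.002]
ft_force: [-0.0, -0.5, 0.1]
width: -0.0002
```

```bash
python3 chk.py w8.png
```

```text
blue 560 [ 0.566  -0.1623] 14.3 [229. 156.]
yel 476 [ 0.6346 -0.1292] 13.0 [265. 223.]
green 1408 [0.4564 0.0167] 24.1 [432.  27.]
green 506 [0.6423 0.0333] 13.8 [421. 230.]
red 1246 [ 0.4511 -0.0872] 21.7 [311.  20.]
red 598 [0.578 0.073] 15.9 [471. 169.]
cap 243 [ 0.5518 -0.0433]Traceback (most recent call last):
  File "chk.py", line 4, in <module>
    d=q['stripe'].mean(0)-q['cap'].mean(0); print('cap->stripe',np.arctan2(d[1],d[0]))
      ~^^^^^^^^^^
KeyError: 'stripe'
```

```bash
sed -i "s/cn=cv2.findContours(o,/cn=cv2.findContours(cv2.morphologyEx(o,cv2.MORPH_CLOSE,np.ones((5,5),np.uint8)),/" h.py; python3 chk.py w9.png
```

```text
blue 564 [ 0.566  -0.1621] 14.3 [229. 158.]
yel 479 [ 0.6346 -0.1292] 13.0 [264. 225.]
green 1417 [0.4562 0.0165] 24.1 [432.  28.]
green 513 [0.6419 0.0331] 13.8 [421. 232.]
red 1269 [ 0.4508 -0.0878] 21.8 [310.  21.]
red 599 [0.5767 0.0723] 15.7 [471. 169.]
stripe 359 [ 0.5593 -0.1028]
 stripe dir angle -1.4454 pt 0.5593442 -0.10278656
cap 246 [ 0.5516 -0.0433]
cap->stripe -1.4410542779429036
```

View pics/w8.png

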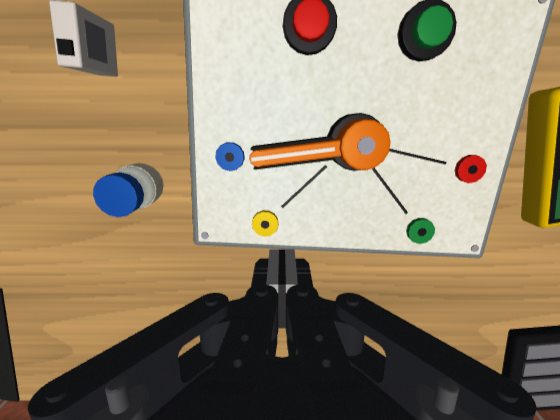

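The arm is at -1.443 against blue at about -1.449 (229,156), which is within measurement error. The jar and relay haven't moved. Next, the start button at (0.462, 0.0125), top at about 0.071.

Emit:
servo_tool(
  steps=[
    [124,-146,0,0,0],
    [124,-146,0,0,0],
    [124,-146,0,0,0],
    [124,-146,0,0,0],
    [124,-146,0,0,0],
    [124,-146,0,0,0],
    [124,-146,0,0,0],
    [124,-146,0,0,0],
  ],
)

```text
time: 11.53
position: [0.4608, 0.0117, 0.1923]
tool_rot: [0.706, 0.708, -0.004, -0.004]
ft_force: [-0.4, 0.2, 0.7]
width: 0.0
```

Emit:
servo_tool(
  steps=[
    [0,0,40,0,0],
    [0,0,80,0,0],
    [0,0,112,0,0],
    [0,0,112,0,0],
    [0,0,112,0,0],
  ],
)

```text
time: 11.95
position: [0.4592, 0.0112, 0.0794]
tool_rot: [0.707, 0.707, -0.005, -0.006]
ft_force: [0.3, 0.1, 0.8]
width: 0.0004
```

```bash
python3 -c "
from h import *
s,c=wrist('w10.png'); cam('scene','s10.png'); print(s['position'])"
```

```text
[0.45921203 0.0112405  0.07942891]
```

View pics/w10.png

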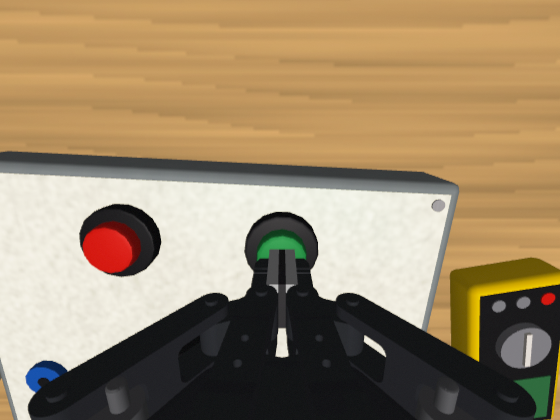

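The shut fingertips are over the green button at (282,245), clear of the red one. I'll correct by 2–3 mm and press, watching the force.

Emit:
servo_tool(
  steps=[
    [1,2,0,0,0],
    [1,2,4,0,0],
    [1,2,8,0,0],
    [1,2,10,0,0],
    [1,2,12,0,0],
    [1,2,12,0,0],
  ],
)

```text
time: 12.55
position: [0.4628, 0.0124, 0.0696]
tool_rot: [0.707, 0.708, -0.004, -0.004]
ft_force: [1.0, -0.4, 2.8]
width: -0.0001
```

Emit:
servo_tool(
  steps=[
    [0,0,1,0,0],
    [0,0,2,0,0],
    [0,0,3,0,0],
    [0,0,4,0,0],
    [0,0,4,0,0],
    [0,0,4,0,0],
  ],
)

```text
time: 13.05
position: [0.4629, 0.0124, 0.066]
tool_rot: [0.707, 0.708, -0.003, -0.004]
ft_force: [-2.1, 0.3, 9.2]
width: -0.0001
```

Emit:
servo_tool(
  steps=[
    [0,0,1,0,0],
    [0,0,2,0,0],
    [0,0,2,0,0],
    [0,0,2,0,0],
  ],
)

```text
time: 13.38
position: [0.463, 0.0124, 0.0655]
tool_rot: [0.707, 0.708, -0.003, -0.003]
ft_force: [-9.3, 0.1, 32.0]
width: 0.0001
```

Emit:
servo_tool(
  steps=[
    [0,0,-2,0,0],
    [0,0,-10,0,0],
    [0,0,-40,0,0],
    [0,0,-80,0,0],
    [0,0,-100,0,0],
    [0,0,-100,0,0],
  ],
)

```text
time: 13.88
position: [0.4659, 0.0123, 0.1696]
tool_rot: [0.707, 0.708, -0.001, -0.001]
ft_force: [0.1, -0.4, -0.1]
width: 0.0003
```

Emit:
servo_tool(
  steps=[
    [-124,146,-24,0,0],
    [-124,146,-24,0,0],
    [-124,146,-24,0,0],
    [-124,146,-24,0,0],
    [-124,146,-24,0,0],
    [-124,146,-24,0,0],
    [-124,146,-24,0,0],
    [-124,146,-24,0,0],
  ],
)

```text
time: 14.55
position: [0.6112, -0.111, 0.192]
tool_rot: [0.707, 0.708, -0.002, -0.002]
ft_force: [0.0, -0.8, -0.3]
width: -0.0
```

```bash
python3 chk.py w11.png; python3 - <<'E'
from h import *
s=cam('scene','s11.png'); W=toworld(s)
for n,(u,v) in dict(green=(282,166),red=(235,157)).items():
    w=W[v-16:v+17,u-20:u+21].reshape(-1,3); c=np.median(W[v-3:v+3,u-3:u+3].reshape(-1,3),0); d=np.hypot(*(w[:,:2]-c[:2]).T)
    print(n,'top',np.round(c,4),'z p10/50/90 by radius',[(a,np.round(np.percentile(w[(d>a/1e3)&(d<(a+2)/1e3),2],[10,50,90]),4)) for a in(8,16,18,20,22,24)])
E
```

```text
blue 576 [ 0.5658 -0.1621] 14.5 [228. 153.]
yel 486 [ 0.6348 -0.1291] 13.2 [264. 221.]
green 1448 [0.4563 0.0171] 24.5 [434.  22.]
green 517 [0.6418 0.0331] 13.8 [421. 228.]
red 1149 [ 0.4521 -0.0869] 21.0 [310.  16.]
red 608 [0.578  0.0733] 15.9 [472. 166.]
stripe 366 [ 0.5594 -0.1028]
 stripe dir angle -1.4462 pt 0.5593501 -0.102763236
cap 253 [ 0.5517 -0.0433]
cap->stripe -1.4427088229251774
green top [0.4636 0.0128 0.0712] z p10/50/90 by radius [(8, array([0.0699, 0.0713, 0.0732])), (16, array([0.0536, 0.061 , 0.0699])), (18, array([0.0496, 0.0583, 0.062 ])), (20, array([0.0498, 0.0576, 0.0622])), (22, array([0.0484, 0.0506, 0.0604])), (24, array([0.0483, 0.0494, 0.0586]))]
red top [ 0.4598 -0.0871  0.0713] z p10/50/90 by radius [(8, array([0.0642, 0.0701, 0.0721])), (16, array([0.0495, 0.059 , 0.0702])), (18, array([0.0488, 0.0574, 0.0622])), (20, array([0.049 , 0.0559, 0.0622])), (22, array([0.0486, 0.0509, 0.0607])), (24, array([0.0486, 0.0499, 0.0601]))]
```

View pics/s11.png

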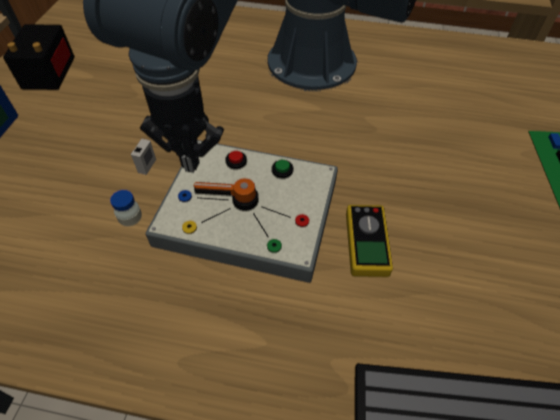

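The last scene view shows the arm pointing at blue (184,196), start back out at 0.071, and the jar, relay and multimeter in place. The housing rim is at about 0.061, below where the press stopped at 0.0655, so the hard stop was the button bottoming out.

```bash
python3 -c "
from h import *
print(order.close_job())"
```

```text
the job is handed in; nothing more can be done
None
```

The orange arm points at the blue socket, the start button has been pressed fully in and come back out, and the job is handed in at about 14.6 s.

- **Selector arm:** I pushed it clockwise from its side with shut fingers, overshot by about 1.2°, and nudged it back once from each side. The last check, after the press, put the arm at about -1.444 rad in the world frame. Blue lies at about -1.450 ± 0.004 (the spread between my estimates), so it is off by about 0.3°.
- **Start button:** it moved down about 5.5 mm and then hit a hard stop. The force rose from 9 N to 32 N over the last 0.5 mm, more push than was needed. The stop was above the housing rim, so it was the button bottoming out. Afterwards its top read 0.071 m, the same as before.
- **Other things:** the red stop button was never touched, and the multimeter, jar and relay look undisturbed in the last scene view.
- **Disagreements:** the wrist camera read positions about 2 mm lower in x than the fixed cameras. I therefore took all the final angles within the wrist view alone. One image check failed to find the arm's white stripe. I fixed the mask and it worked on the next picture.

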